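# Clamp the apple and bring the corer over it

### The arm

A 7-joint arm with a two-finger parallel gripper is mounted at the origin on a cart in front of the work surface, level with it; the furniture and walls round the work are solid. World frame = base frame: x ahead of the robot, y to its left, z up, the work surface at z = 0. Lengths are in m, angles in rad, forces in N, time in s.
With the tool pointing down it reaches from about 0.425 to 0.875 m from the base axis. Payload 4.7 kg.
Tool frame: the origin (TCP) lies midway between the tips of the shut fingers; the grasp point (between the pads) lies 19 mm behind it (ctrl.grip_point_offset is the distance from the TCP to the grasp point, in m); z points along the fingers, y is the line along which they close (so a half turn about z gives the same grasp; the last joint's range is limited). The gripper opens to 87 mm and grips with 3 to 60 N. Pads are 19 mm wide; open, the fingers measure 117 mm over their backs; the gripper's body (75 mm by 190 mm) begins 51 mm behind the grasp point.
Start: joints at [-1.125, 0.321, -0.07, 1.45, 0.023, 1.371, -0.057], TCP at [0.272, 0.59, 0.223] pointing down, gripper open.
Joint ranges: [-2.86, 2.86], [-0.3, 2.09], [-1.38, 1.24], [0.06, 2.45], [-1.56, 4.7], [0.09, 2.05], [-2.69, 2.69]. Speed limits (rad/s): [2.57, 2.57, 3.14, 3.14, 3.14, 3.14, 3.14].

### API

Orientations are given as a rotation vector (axis times angle).
In Python, from bench import ctrl gives the robot as it stands.
- The arm moves only by the tool move_arm, never from a script. Its argument "increments" is text: rows parted by semicolons, each of 7 numbers parted by spaces: the shift along the world's x, y, z in mm, then the turn, a rotation vector about the world's x, y, z in degrees, then the closure in counts, from 0 (fully open) to 255 (shut). A call has exactly 8 rows; each row shifts and turns the commanded pose from where the row before left it; what a row does not reach is not made up. A row lasts 1/12 s, in which the tool goes at most 41.7 mm and 7.16 degrees, less where a joint would pass 70% of its speed; a pose out of reach is approached as far as the arm can. A call with a gripper value outside its range is refused whole. The fingers move at their own pace and stop on an object; "grip_force" is the grip in N (left out, the last holds). Time passes only in rows, so rows that do not move let the fingers close, or fill a call up. It gives the time, the measured TCP pose, the force, the opening and the grip force at its end, in the units of the state.
- ctrl.get_state(): the state, without advancing time (a new reading comes with each control period).
- ctrl.get_image(name): name is "scene" or "top" or "wrist"; returns a dict with "frame" (420x560x3 uint8, red, green, blue), "depth" (420x560 float32, m along the optical axis (not along the pixel's ray), 0 where there is no reading), "fx", "fy", "cx", "cy" (pixels), "k1" (the pictures are not rectified: a ray, as slopes to the right and down, at radius r is drawn at 1 + k1 r^2 times it, then the intrinsics apply), "position" and "orientation" of the camera in the world. Camera axes: x right, y down, z forward; pixel columns grow to the right and rows downward; lengths in m; the calibration is good to about 2 mm. A picture is of the moment at which its call begins.
- ctrl.close_job(): hands the job in; it is judged then, once.
Trained networks look in a picture, given as the dict that the camera call returned (one of the last four; its "shot" number tells which), for a name from the list of things; names that differ only in an ending like _2 or _b are one class to them, and where a whole thing is asked for, a point or a joint stands for the part that bears it (a point fixed in the world has none). Each returns a list of dicts, best first, with "score" (0 to 1); they miss things now and then, are a little off and sometimes report something else, mostly with a low value. They report only what shows in the picture. A call takes as long as a camera call. They do not tell look-alikes from the thing itself.
- ctrl.find_in(target, picture): "centre" ([x, y, z] in m, in world coordinates, good to about 4 mm: the middle of the surface that is visible of it).
- ctrl.silhouettes(target, picture): "region" (420x560 bool, what is visible of it).
The state is a dict: "time": time; "joint_positions": joint angles; "qd": joint speeds; "joint_torque": joint torques, N m; "position": TCP position; "tool_rot": TCP orientation; "ft_force": force on the tool from outside, world axes, zero at the start; "torque": the same for the moment, N m; "grip_width": opening from 0.0 (shut) to 1.0 (fully open); "grip_force": force on a finger pad.
Only numpy, scipy, OpenCV 4.12 (cv2) and the standard library are available. Lean on these libraries where they do the work, as an engineer would, in place of code of your own. Each camera call takes 0.05 s, during which the arm holds its last target. There are 200 camera calls.

### The job

First clamp the apple: turn the crank of the apple holder clockwise (as seen from the crank's end) until the sliding jaw has pressed the apple firmly against the fixed jaw, and let go of the crank. Then take the corer out of its wooden stand, carry it over the pepper mill, spice jar and salt shaker without moving them, and stop with it pointing straight down, centred over the apple, its cutting end hovering about 1 to 2 cm above the stem without touching the apple or the holder. Finish like that, still holding the corer in the air: I want to check the line before it is pushed in.

Things in the scene. Friction and masses are not known exactly. Their poses are not given: they have to be found in the camera images.
- apple_holder: Apple holder: a small grey metal screw vise fixed on the worktop, base plate 170 x 84 mm, with two white V-shaped jaws 63 mm high. Origin: on the worktop under the place where the clamped apple's axis comes to stand. Its +x axis runs along the screw, away from the crank, towards the fixed jaw (whose back is 58 mm from the origin); z is up. End plate of the screw at x = -96 to -105 mm, 66 mm high. The apple stands on a round white pad 16 mm above the worktop.
- jaw: Sliding V jaw, on the crank's side of the apple, 63 mm high and about 70 mm wide; it only slides along the holder's +x axis. Origin on the worktop under the vertex of its V. It moves 9 mm towards the apple per radian of the crank; from fully open it meets the apple (with the apple already against the fixed jaw) after about 19 mm, and stays clamped when the crank is let go, which springs back by up to 0.25 rad.
- crank (a joint): Crank angle, rad: 0 open, grows clockwise looking along the holder's +x, end stop 2.9. The knob stands at angle 0.15 + this value about the screw, from the holder's +y (left) upwards: at 0 left, at 1.42 straight up, at 2.9 right. Starts at 0 to 0.5. Turns with up to 2.5 N at the knob; meets the apple at about 2.0 to 2.3, then rises about 5 N per 0.1 rad: stop at 8 to 15 N.
- crank_knob (a point): Middle of the black crank knob: a round bar 20 mm thick and 42 mm long, parallel to the screw, sticking out from the crank arm on the side away from the apple; it spins freely on its pin, so a gripper need not turn with the crank. It runs on a circle of radius 50 mm round point crank_axis.
- crank_axis (a point): Point on the screw's axis in the plane in which the middle of the knob runs: 138 mm from the holder's origin along its -x, 45 mm above the worktop. Its axes are the holder's.
- apple: Red apple, about 69 mm across, 49 mm high without its stem, 57 mm with it, standing upright and loose between the open jaws. Origin at the centre of its underside, z up along the core.
- apple_top (a point): Tip of the apple's stem, 57 mm above the apple's origin on its core axis.
- stand: Wooden block 70 x 70 x 68 mm fixed on the worktop, with one round hole 24 mm wide and 60 mm deep in the middle of its top. Origin at the centre of its underside. The corer stands in the hole.
- corer: Apple corer, 150 mm long, 0.12 kg: a steel tube 20 mm in diameter (82 mm long), then a round black handle 27 mm in diameter from 84 to 140 mm, tapering to its top at 150 mm. Origin at the centre of the cutting end (lower end of the tube), z axis along the corer towards the handle. In the stand the origin is 8 mm above the worktop and the handle stands clear above the block.
- pepper_mill: Wooden pepper mill, 58 mm across, 150 mm high, loose, in the row between stand and apple holder. Origin under its centre.
- spice_jar: Glass spice jar with a red cap, 45 mm across, 106 mm high, loose, in the same row. Origin under its centre.
- salt_shaker: Glass salt shaker, 44 mm across, 90 mm high, loose, in the same row. Origin under its centre.
Not all that is in view belongs to the job. Of the things that look like the corer, the smaller one is meant.

How it is judged:
By the outcome, as a careful person would: the job done as asked, in the order asked, and still so for the second after the job is handed in, while the arm keeps its last pose, push and grip.
It also fails if it takes over 64 s, if anything falls off the work surface, if the arm or the gripper's body presses on something with over 40 N, if the wrist force passes 120 N, or if a joint passes its speed limit or range.

## Working session

There is one attempt and no reset: what is moved stays moved. The work goes in short steps, Python scripts to look and compute and a tool call to move; the robot and the scene stay as the last step left them, time stands still between calls to the robot, and variables do not carry over. Pictures are saved under pics/ and viewed, at most 10 in all, crops included, and the job is handed in when it is done.

Besides the shell and the picture viewer there is one more tool, called after ">>>" as name(argument=value, ...) on one line, values as JSON. move_arm: Moves the arm, as the interface text tells. Its arguments: {"type":"object","properties":{"increments":{"type":"string"},"grip_force":{"type":"number"}},"required":["increments"]}

```bash
ls; mkdir -p pics; cat > h.py <<'E'
import numpy as np, cv2
from scipy.spatial.transform import Rotation as R
from bench import ctrl
def cloud(p):
    d=p["depth"]; v,u=np.mgrid[:d.shape[0],:d.shape[1]]
    K=np.array([[p["fx"],0,p["cx"]],[0,p["fy"],p["cy"]],[0,0,1.]])
    xy=cv2.undistortPoints(np.stack([u.ravel(),v.ravel()],1).astype(np.float32)[:,None],K,np.array([p["k1"],0,0,0.]))[:,0]
    c=np.c_[xy,np.ones(len(xy))]*d.ravel()[:,None]
    o=np.array(p["orientation"]); M=o if o.shape==(3,3) else R.from_rotvec(o).as_matrix()
    return (c@M.T+np.array(p["position"])).reshape(*d.shape,3)
def save(p,n,crop=None,s=1):
    f=p["frame"][...,::-1]
    if crop: f=f[crop[1]:crop[3],crop[0]:crop[2]]
    cv2.imwrite(f"pics/{n}.png",cv2.resize(f,None,fx=s,fy=s,interpolation=cv2.INTER_CUBIC))
E
python3 - <<'E'
from h import *
for cam in("top","scene"):
    p=ctrl.get_image(cam); save(p,cam); print(cam,p["position"],p["orientation"])
    np.savez(cam,c=cloud(p),f=p["frame"])
    for n in "apple_holder jaw crank_knob apple stand corer pepper_mill spice_jar salt_shaker".split():
        print(n,[(np.round(r["centre"],3).tolist(),round(r["score"],2)) for r in ctrl.find_in(n,p)][:4])
print(ctrl.get_state()["time"])
E
```

```text
pics
top [0.32886098 0.00856437 1.18977413] [-2.14278662  2.11961552 -0.22507506]
apple_holder [([0.546, 0.155, 0.044], 0.92)]
jaw [([0.548, 0.15, 0.047], 0.69), ([0.536, 0.161, 0.062], 0.62)]
crank_knob [([0.494, 0.231, 0.067], 0.6)]
apple [([0.587, 0.147, 0.068], 0.94)]
stand [([0.602, -0.209, 0.069], 0.59), ([0.551, 0.152, 0.048], 0.23)]
corer [([0.59, -0.313, 0.172], 0.62), ([0.607, -0.218, 0.149], 0.51), ([0.539, -0.072, 0.105], 0.24)]
pepper_mill [([0.629, -0.07, 0.122], 0.73)]
spice_jar [([0.539, -0.069, 0.104], 0.9)]
salt_shaker [([0.459, -0.076, 0.083], 0.68)]
scene [-0.03460262 -0.35600942  0.81681167] [-2.12681992  1.23426265 -0.48012932]
apple_holder [([0.539, 0.148, 0.045], 0.96), ([0.527, -0.08, 0.074], 0.71)]
jaw [([0.533, 0.153, 0.052], 0.66), ([0.583, 0.144, 0.066], 0.65), ([0.604, -0.222, 0.126], 0.6)]
crank_knob [([0.492, 0.224, 0.062], 0.64)]
apple [([0.579, 0.14, 0.064], 0.82), ([0.593, -0.225, 0.062], 0.4)]
stand [([0.593, -0.226, 0.062], 0.76), ([0.625, -0.082, 0.082], 0.16)]
corer [([0.583, -0.324, 0.146], 0.86), ([0.604, -0.225, 0.125], 0.82), ([0.58, 0.143, 0.062], 0.56), ([0.543, 0.145, 0.044], 0.25)]
pepper_mill [([0.624, -0.08, 0.083], 0.86), ([0.49, 0.225, 0.062], 0.62)]
spice_jar [([0.53, -0.079, 0.077], 0.94)]
salt_shaker [([0.455, -0.083, 0.054], 0.6)]
1.0
```

View pics/top.png

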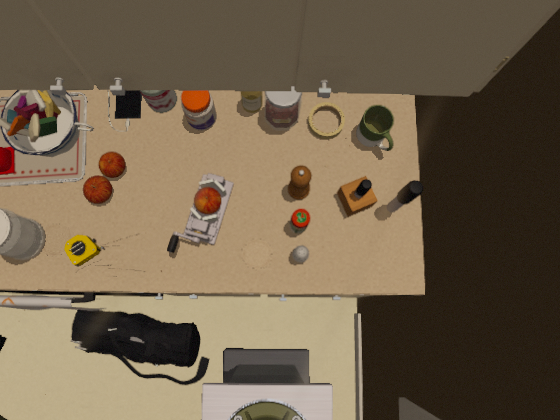

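View pics/scene.png

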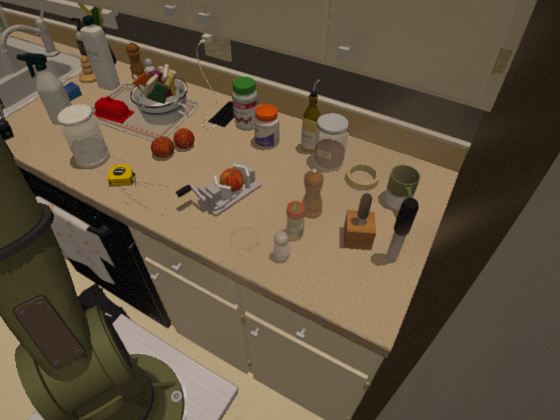

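The lookalikes for the corer are the small dark-handled one in the wooden stand (scene 365,205; top 364,186) and the bigger black-handled one standing free (scene 405,215; top 410,192). I choose the smaller one in the stand. The holder is at top (207,210) with its crank knob at (173,243). The row is the mill (300,180), jar (300,220) and shaker (300,255).

```bash
python3 - <<'E'
from h import *
T=np.load("top.npz"); S=np.load("scene.npz")
a=cv2.resize(T["f"][160:270,150:250],None,fx=4,fy=4,interpolation=2); b=cv2.resize(S["f"][180:290,330:430],None,fx=4,fy=4,interpolation=2)
cv2.imwrite("pics/crop.png",np.hstack([a,b])[...,::-1])
# height map of holder region
for nm,D in(("top",T),("scene",S)):
    c=D["c"].reshape(-1,3); m=(abs(c[:,0]-.55)<.13)&(abs(c[:,1]-.15)<.13)&(c[:,2]>.006)&(c[:,2]<.1); q=c[m]
    print(nm,len(q)); 
    low=q[(q[:,2]<.085)]
    r=cv2.minAreaRect(low[low[:,2]<.03][:,:2].astype(np.float32)*1000); print("base rect",r)
    for lo,hi in((.056,.075),):
        w=q[(q[:,2]>lo)&(q[:,2]<hi)]; 
    # table level
    t=c[(abs(c[:,0]-.5)<.03)&(abs(c[:,1]-.02)<.03)]; print("table z",np.median(t[:,2]))
    # stand top and corer
    s=c[(abs(c[:,0]-.6)<.07)&(abs(c[:,1]+.22)<.06)]; st=s[abs(s[:,2]-.068)<.008]; print("stand top rect",cv2.minAreaRect(st[:,:2].astype(np.float32)*1000),np.median(st[:,2]))
    k=s[(s[:,2]>.1)]; print("corer",k.mean(0),k.min(0),k.max(0),len(k)); k=s[s[:,2]>.145]; print("corer top",k.mean(0) if len(k) else 0)
    kn=c[(abs(c[:,0]-.49)<.04)&(abs(c[:,1]-.23)<.04)&(c[:,2]>.03)]; print("knob",kn.mean(0),kn.min(0),kn.max(0),len(kn))
# raster of top heights in mm grid
c=T["c"].reshape(-1,3)
import sys
H=np.zeros((26,26),int)
for x,y,z in c:
    i=int((.68-x)/.01);j=int((.27-y)/.01)
    if 0<=i<26 and 0<=j<26: H[i,j]=max(H[i,j],int(z*1000))
for i in range(26): print("%.3f"%(.675-i*.01),' '.join("%2d"%h if h>5 else ' .' for h in H[i]))
E
```

```text
top 2390
base rect ((562.86376953125, 166.0732421875), (224.30886840820312, 257.0380859375), 10.424775123596191)
table z -0.0010496141452653873
stand top rect ((614.619140625, -220.37274169921875), (70.60814666748047, 73.00411224365234), 23.735071182250977) 0.06635770852912515
corer [ 0.61050589 -0.21697225  0.14271952] [ 0.60124572 -0.23252349  0.10161361] [ 0.62538925 -0.20660453  0.16001013] 169
corer top [ 0.61273488 -0.21902124  0.15449033]
knob [0.4944894  0.22098691 0.06360489] [0.46582519 0.19017347 0.03019742] [0.52825581 0.2461886  0.07378897] 237
scene 1921
base rect ((581.7920532226562, 151.13534545898438), (81.72145080566406, 169.35475158691406), 73.15101623535156)
table z -0.0001473718851336958
stand top rect ((613.7091674804688, -221.91885375976562), (72.02600860595703, 70.89507293701172), 24.345108032226562) 0.06789782969676073
corer [ 0.60659332 -0.2233098   0.13567498] [ 0.59853456 -0.2353374   0.10003952] [ 0.62439143 -0.20855264  0.16079406] 256
corer top [ 0.60975711 -0.22276214  0.15434204]
knob [0.49173466 0.21926519 0.06299205] [0.46228666 0.19015335 0.0454486
[... 1525 characters left out ...]
.  .  .  .  .  .  .  .  .  .
0.495  .  . 62 71 71  . 59 58 56 57 61 65 64 11  .  .  .  .  .  .  .  .  .  .  6  .
0.485  .  . 67 71 72  .  .  .  .  .  .  .  .  .  .  .  .  6  .  .  .  .  .  .  .  .
0.475  .  . 68 73 70  .  .  .  .  .  .  .  .  .  .  .  .  .  .  .  .  .  .  .  .  .
0.465  .  . 65 72 58  .  .  .  .  .  .  .  .  .  .  .  .  .  .  6  .  .  .  .  .  .
0.455  6  .  .  .  .  .  .  .  .  .  .  .  .  .  .  .  .  .  .  .  .  .  .  .  .  .
0.445  .  .  .  .  .  .  .  .  .  .  .  .  .  .  .  .  .  .  .  .  .  .  .  .  .  .
0.435  .  .  6  .  .  .  .  .  .  .  .  .  .  .  .  .  .  .  .  .  .  .  .  .  .  .
0.425  .  .  .  .  .  .  .  .  .  .  .  .  .  .  .  .  .  .  .  .  .  .  .  .  .  .
```

View pics/crop.png

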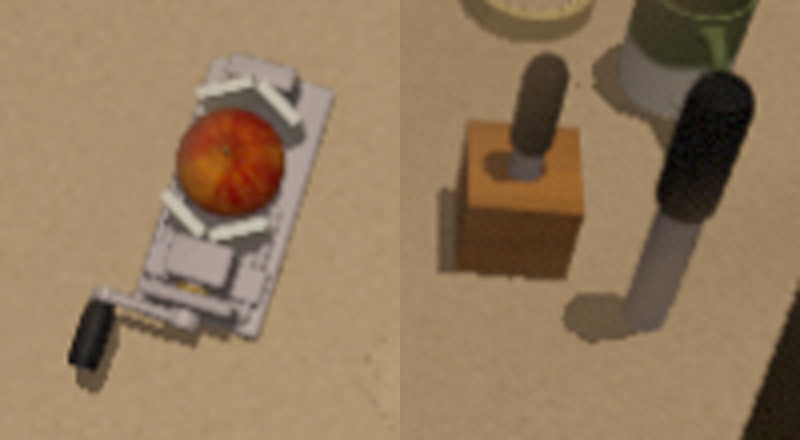

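The top crop shows the holder running from upper right to lower left, with the knob to the left of the screw (crank about 0.2 rad). The scene crop confirms the small corer stands in the wooden block, with the bigger one free beside it.

```bash
cat >> h.py <<'E'
def st():
    s=ctrl.get_state(); M=R.from_rotvec(s["tool_rot"]).as_matrix()
    print("t %.2f"%s["time"],"pos",np.round(s["position"],4),"ydir deg %.2f"%np.degrees(np.arctan2(M[1,1],M[0,1])),"z",np.round(M[:,2],3),"F",np.round(s["ft_force"],1),"w %.3f g %.1f"%(s["grip_width"],s["grip_force"]),"q",np.round(s["joint_positions"],2)); return s,M
E
python3 - <<'E'
from h import *
st()
# refine knob axis & holder yaw from both clouds
for f in("top","scene"):
    c=np.load(f+".npz")["c"].reshape(-1,3); ax=np.array([np.cos(np.radians(-16.85)),np.sin(np.radians(-16.85))])
    o=np.array([.601,.1453]); x=(c[:,:2]-o)@ax*1e3; y=(c[:,:2]-o)@np.array([-ax[1],ax[0]])*1e3; z=c[:,2]*1e3
    k=(x<-112)&(x>-175)&(y>20)&(y<75)&(z>50); print(f,"knob x",np.percentile(x[k],[2,50,98]),"y",np.percentile(y[k],[2,50,98]),"z",np.percentile(z[k],[2,50,98]))
    b=(z>5)&(z<30)&(x>-125)&(x<80)&(abs(y)<55); print("base x",np.percentile(x[b],[1,99]),"y",np.percentile(y[b],[1,99]))
    e=(z>56)&(z<72)&(x<-88)&(x>-112)&(abs(y)<45); pf=np.polyfit(y[e],x[e],1); print("endplate x",np.percentile(x[e],[5,50,95]),"y",np.percentile(y[e],[2,98]),pf)
    a=(z>66)&(z<80)&(abs(x)<45)&(abs(y)<40); print("apple",np.median(x[a]),np.median(y[a]),np.percentile(x[a],[3,97]),np.percentile(y[a],[3,97]),z[a].max())
E
```

```text
t 1.00 pos [0.2721 0.5903 0.2226] ydir deg 65.26 z [ 0.  0. -1.] F [ 0.6 -0.3  0.1] w 1.002 g 0.0 q [-1.12  0.32 -0.07  1.45  0.02  1.37 -0.06]
top knob x [-155.36378098 -133.16155464 -112.2721762 ] y [27.27648171 48.10674093 59.32283674] z [56.84050016 66.36037637 72.68364182]
base x [-103.94703336   63.06966833] y [-38.33141545  46.91264402]
endplate x [-110.84852045  -99.91577487  -94.83983666] y [-25.49959201  41.33850333] [ -0.13236845 -99.93228667]
apple -7.6571809596877625 8.137983570651974 [-28.44649618  14.75601088] [-14.05667968  28.77894403] 75.27369047375898
scene knob x [-158.19286987 -134.57316749 -112.41446739] y [26.26297041 43.80919146 54.92305186] z [52.44710716 65.33010454 71.39841266]
base x [-104.11720018   61.19153103] y [-40.12372164  34.04461163]
endplate x [-109.98727007 -100.43358824  -94.52547192] y [-27.9499448   42.38210471] [  -0.11358292 -100.51197005]
apple -7.69120069484314 3.253828220611466 [-29.1593051   13.92911362] [-17.73294869  24.60494182] 74.1026954171986
```

>>> move_arm(increments="18 -30 0 0 0 1 0;18 -30 0 0 0 1 0;18 -30 0 0 0 1 0;18 -30 0 0 0 1 0;18 -30 0 0 0 1 0;18 -30 0 0 0 1 0;18 -30 0 0 0 1 0;18 -30 0 0 0 0.9 0")

```text
time: 1.67
position: [0.4167, 0.3488, 0.2229]
tool_rot: [0.459, 3.108, 0.001]
ft_force: [0.4, -0.2, 0.1]
grip_width: 0.997
grip_force: 0.0
```

>>> move_arm(increments="18 -30 0 0 0 0 0;18 -30 0 0 0 0 0;18 -30 0 0 0 0 0;13 -30 0 0 0 0 0;0 0 0 0 0 0 0;0 0 0 0 0 0 0;0 0 0 0 0 0 0;0 0 0 0 0 0 0")

```text
time: 2.33
position: [0.4823, 0.232, 0.2226]
tool_rot: [-0.456, -3.108, -0.001]
ft_force: [-0.7, 0.8, -0.0]
grip_width: 1.0
grip_force: 0.0
```

```bash
python3 - <<'E'
from h import *
st(); p=ctrl.get_image("wrist"); save(p,"w1",s=1.4); c=cloud(p).reshape(-1,3); np.savez("w1",c=c,f=p["frame"]); print(p["position"])
for n in("crank_knob","apple","apple_holder","jaw"): print(n,[(np.round(r["centre"],3).tolist(),round(r["score"],2)) for r in ctrl.find_in(n,p)][:3])
ax=np.array([np.cos(np.radians(-16.85)),np.sin(np.radians(-16.85))])
o=np.array([.601,.1453]); x=(c[:,:2]-o)@ax*1e3; y=(c[:,:2]-o)@np.array([-ax[1],ax[0]])*1e3; z=c[:,2]*1e3
k=(x<-119)&(x>-175)&(y>20)&(y<75)&(z>45)&(z<85); print("knob x",np.percentile(x[k],[2,50,98]),"y",np.percentile(y[k],[2,50,98]),"z",np.percentile(z[k],[2,50,98]),"yaw off",np.degrees(np.polyfit(x[k],y[k],1)[0]))
b=(z>5)&(z<30)&(x>-125)&(x<80)&(abs(y)<55); print("base rect",cv2.minAreaRect(np.c_[x,y][b].astype(np.float32)))
E
```

```text
t 2.33 pos [0.4823 0.232  0.2226] ydir deg 73.31 z [-0.     0.001 -1.   ] F [-0.7  0.8 -0. ] w 1.000 g 0.0 q [-0.68  0.07  0.19  1.74 -0.02  1.32  0.8 ]
[0.40591636 0.25542238 0.38549036]
crank_knob [([0.492, 0.228, 0.064], 0.78)]
apple [([0.574, 0.158, 0.057], 0.61)]
apple_holder [([0.535, 0.181, 0.056], 0.56)]
jaw [([0.545, 0.17, 0.062], 0.63)]
knob x [-156.84298556 -139.36527301 -119.81373519] y [43.06807852 51.82024144 61.50761687] z [61.22534385 69.07639758 71.76316577] yaw off 1.3296708966021988
base rect ((-19.377090454101562, 6.797168731689453), (169.16998291015625, 84.2349624633789), 1.0959277153015137)
```

View pics/w1.png

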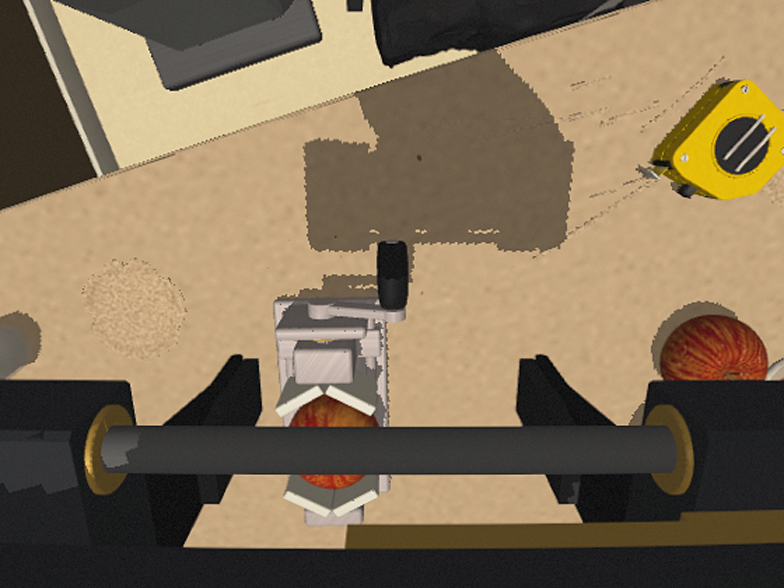

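The wrist view shows the knob's black bar at (392,270) with the arm hub at (320,305). The base plate fit gives the holder's yaw as about -15.8°, origin (0.6035, 0.1515), and the knob at (0.483, 0.235, 0.062).

>>> move_arm(increments="-2 4 -20 0 0 1 110;0 0 -30 0 0 0 110;0 0 -30 0 0 0 110;0 0 -30 0 0 0 110;0 0 -30 0 0 0 110;0 0 -20 0 0 0 110;0 0 -19 0 0 0 110;0 0 0 0 0 0 110", grip_force=25)

```text
time: 3.25
position: [0.478, 0.2332, 0.0396]
tool_rot: [-0.431, -3.106, 0.007]
ft_force: [-1.2, -1.0, -0.6]
grip_width: 0.582
grip_force: 0.0
```

>>> move_arm(increments="0 0 0 0 0 0 255;0 0 0 0 0 0 255;0 0 0 0 0 0 255;0 0 0 0 0 0 255;0 0 0 0 0 0 255;0 0 0 0 0 0 255;0 0 0 0 0 0 255;0 0 0 0 0 0 255")

```text
time: 3.92
position: [0.4816, 0.2348, 0.0443]
tool_rot: [0.433, 3.11, 0.002]
ft_force: [0.1, 0.6, 1.4]
grip_width: 0.204
grip_force: 25.0
```

```bash
cat >> h.py <<'E'
YAW=-15.8; AX=np.array([np.cos(np.radians(YAW)),np.sin(np.radians(YAW)),0]); PL=np.array([-AX[1],AX[0],0]); O=np.array([.6035,.1515,0])
def crank():
    s,M=st(); g=np.array(s["position"])-M[:,2]*.019; d=g-(O-.138*AX+[0,0,.045]); l,z,a=d@PL*1e3,d[2]*1e3,d@AX*1e3
    th=np.arctan2(z,l); F=np.array(s["ft_force"]); t=-np.sin(th)*PL+np.array([0,0,np.cos(th)]); r=np.cos(th)*PL+np.array([0,0,np.sin(th)])
    print("lat %.1f z %.1f ax %.1f rad %.1f crank %.3f | Ftan %.1f Frad %.1f Fax %.1f"%(l,z,a,np.hypot(l,z),th-.15,F@t,F@r,F@AX)); return th
def plan(th0,th1,n):
    q=np.array([.05*(np.cos(t)*PL+np.sin(t)*np.array([0,0,1])) for t in np.linspace(th0,th1,n+1)])*1e3
    print(np.round(np.diff(np.round(q,1),axis=0),1).tolist())
E
python3 -c "
from h import *
th=crank(); plan(th,1.15,8); plan(1.15,1.95,8)"
```

```text
t 3.92 pos [0.4816 0.2348 0.0443] ydir deg 74.17 z [ 0.001  0.001 -1.   ] F [0.1 0.6 1.4] w 0.204 g 25.0 q [-0.67  0.24  0.18  1.94 -0.05  0.97  0.84]
lat 46.9 z 18.3 ax -2.0 rad 50.4 crank 0.221 | Ftan 1.0 Frad 1.1 Fax -0.0
[[-0.6, -1.9, 4.5], [-0.6, -2.3, 4.2], [-0.8, -2.7, 4.0], [-0.8, -3.0, 3.7], [-1.0, -3.4, 3.3], [-1.0, -3.7, 3.0], [-1.2, -4.0, 2.6], [-1.1, -4.1, 2.2]]
[[-1.3, -4.5, 1.8], [-1.3, -4.7, 1.4], [-1.4, -4.7, 0.8], [-1.3, -4.8, 0.4], [-1.4, -4.8, -0.2], [-1.3, -4.8, -0.6], [-1.4, -4.7, -1.1], [-1.2, -4.5, -1.7]]
```

>>> move_arm(increments="-0.6 -1.9 4.5 0 0 0 255;-0.6 -2.3 4.2 0 0 0 255;-0.8 -2.7 4 0 0 0 255;-0.8 -3 3.7 0 0 0 255;-1 -3.4 3.3 0 0 0 255;-1 -3.7 3 0 0 0 255;-1.2 -4 2.6 0 0 0 255;-1.1 -4.1 2.2 0 0 0 255")

```text
time: 4.58
position: [0.475, 0.2114, 0.0731]
tool_rot: [0.431, 3.109, 0.007]
ft_force: [1.1, 5.1, 4.5]
grip_width: 0.212
grip_force: 25.0
```

```bash
python3 -c "
from h import *
th=crank(); plan(th,1.95,8)"
```

```text
t 4.58 pos [0.475  0.2114 0.0731] ydir deg 74.21 z [ 0.003  0.004 -1.   ] F [1.1 5.1 4.5] w 0.212 g 25.0 q [-0.65  0.17  0.2   1.96 -0.04  1.01  0.86]
lat 22.6 z 47.1 ax -2.0 rad 52.3 crank 0.973 | Ftan -2.7 Frad 6.3 Fax -0.3
[[-1.3, -4.6, 2.0], [-1.4, -4.7, 1.5], [-1.3, -4.9, 0.9], [-1.4, -5.0, 0.5], [-1.4, -4.9, -0.1], [-1.4, -5.0, -0.6], [-1.4, -4.8, -1.2], [-1.3, -4.7, -1.7]]
```

>>> move_arm(increments="-1.3 -4 3.5 0 0 0 255;-1.4 -4.7 1.9 0 0 0 255;-1.3 -4.9 0.9 0 0 0 255;-1.4 -5 0.5 0 0 0 255;-1.4 -4.9 -0.1 0 0 0 255;-1.4 -5 -0.6 0 0 0 255;-1.4 -4.8 -1.2 0 0 0 255;-1.3 -4.7 -1.7 0 0 0 255")

```text
time: 5.25
position: [0.4634, 0.17, 0.075]
tool_rot: [0.434, 3.111, -0.001]
ft_force: [2.5, 0.3, 4.0]
grip_width: 0.207
grip_force: 25.0
```

```bash
python3 -c "
from h import *
th=crank(); plan(th,th+.5,8)"
```

```text
t 5.25 pos [0.4634 0.17   0.075 ] ydir deg 74.12 z [ 0.001 -0.    -1.   ] F [2.5 0.3 4. ] w 0.207 g 25.0 q [-0.61  0.12  0.22  2.01 -0.03  1.01  0.91]
lat -20.3 z 49.0 ax -1.9 rad 53.0 crank 1.815 | Ftan -2.4 Frad 3.3 Fax 2.3
[[-0.8, -2.7, -1.3], [-0.7, -2.7, -1.5], [-0.8, -2.5, -1.6], [-0.7, -2.5, -1.8], [-0.6, -2.3, -2.0], [-0.7, -2.2, -2.1], [-0.6, -2.1, -2.2], [-0.5, -2.0, -2.4]]
```

>>> move_arm(increments="-0.8 -2.7 -1.1 0 0 0 255;-0.7 -2.7 -1.3 0 0 0 255;-0.8 -2.5 -1.5 0 0 0 255;-0.7 -2.5 -1.7 0 0 0 255;-0.6 -2.3 -1.9 0 0 0 255;0 0 0 0 0 0 255;0 0 0 0 0 0 255;0 0 0 0 0 0 255")

```text
time: 5.92
position: [0.4599, 0.1577, 0.067]
tool_rot: [0.434, 3.111, -0.001]
ft_force: [2.9, -0.2, 5.8]
grip_width: 0.211
grip_force: 24.9
```

```bash
sed -i 's/0,0,.045\]); l,z/0,0,.048]); l,z/' h.py; python3 -c "
from h import *
th=crank(); plan(th,th+.4,8)"
```

```text
t 5.92 pos [0.4599 0.1577 0.067 ] ydir deg 74.13 z [ 0.001 -0.001 -1.   ] F [ 2.9 -0.2  5.8] w 0.211 g 24.9 q [-0.6   0.11  0.23  2.04 -0.03  1.    0.93]
lat -33.1 z 38.0 ax -1.9 rad 50.4 crank 2.137 | Ftan -4.3 Frad 3.9 Fax 2.8
[[-0.5, -1.8, -1.7], [-0.5, -1.7, -1.8], [-0.5, -1.6, -1.8], [-0.4, -1.5, -2.0], [-0.4, -1.4, -2.0], [-0.4, -1.3, -2.1], [-0.3, -1.2, -2.1], [-0.3, -1.1, -2.3]]
```

>>> move_arm(increments="-0.5 -1.8 -1.7 0 0 0 255;-0.5 -1.7 -1.8 0 0 0 255;-0.5 -1.6 -1.8 0 0 0 255;0 0 0 0 0 0 255;0 0 0 0 0 0 255;0 0 0 0 0 0 255;0 0 0 0 0 0 255;0 0 0 0 0 0 255")

```text
time: 6.58
position: [0.4588, 0.1537, 0.0628]
tool_rot: [0.433, 3.11, 0.002]
ft_force: [0.3, -0.8, 11.3]
grip_width: 0.209
grip_force: 25.0
```

```bash
python3 -c "
from h import *
th=crank(); plan(th,th+.3,6)"
```

```text
t 6.58 pos [0.4588 0.1537 0.0628] ydir deg 74.16 z [ 0.002  0.001 -1.   ] F [ 0.3 -0.8 11.3] w 0.209 g 25.0 q [-0.6   0.11  0.23  2.05 -0.03  0.98  0.94]
lat -37.3 z 33.8 ax -1.9 rad 50.4 crank 2.256 | Ftan -7.9 Frad 8.1 Fax 0.5
[[-0.4, -1.5, -1.9], [-0.5, -1.5, -2.0], [-0.3, -1.4, -2.1], [-0.4, -1.3, -2.1], [-0.3, -1.1, -2.2], [-0.3, -1.1, -2.2]]
```

>>> move_arm(increments="-0.6 -2.2 -1.5 0 0 0 255;-0.6 -2.2 -1.5 0 0 0 255;-0.6 -2 -1.7 0 0 0 255;0 0 0 0 0 0 255;0 0 0 0 0 0 255;0 0 0 0 0 0 255;0 0 0 0 0 0 255;0 0 0 0 0 0 255")

```text
time: 7.25
position: [0.4581, 0.1506, 0.0592]
tool_rot: [0.43, 3.108, 0.009]
ft_force: [1.2, 6.2, 13.8]
grip_width: 0.211
grip_force: 25.0
```

```bash
python3 -c "
from h import *
th=crank(); plan(th,th+.3,6)"
```

```text
t 7.25 pos [0.4581 0.1506 0.0592] ydir deg 74.25 z [ 0.005  0.005 -1.   ] F [ 1.2  6.2 13.8] w 0.211 g 25.0 q [-0.59  0.11  0.23  2.06 -0.04  0.97  0.96]
lat -40.6 z 30.2 ax -1.7 rad 50.6 crank 2.351 | Ftan -14.9 Frad 3.2 Fax -0.5
[[-0.4, -1.4, -2.1], [-0.4, -1.3, -2.1], [-0.3, -1.1, -2.2], [-0.3, -1.1, -2.2], [-0.3, -1.0, -2.3], [-0.2, -0.8, -2.3]]
```

>>> move_arm(increments="0 0 0 0 0 0 80;0 0 0 0 0 0 80;0 0 0 0 0 0 80;0 0 0 0 0 0 80;0 0 0 0 0 0 80;0 0 0 0 0 0 80;0 0 0 0 0 0 80;0 0 15 0 0 0 80")

```text
time: 7.92
position: [0.453, 0.1455, 0.0689]
tool_rot: [-0.432, -3.105, 0.007]
ft_force: [-0.6, -0.8, -0.0]
grip_width: 0.662
grip_force: 0.0
```

>>> move_arm(increments="0 0 30 0 0 0 80;0 0 35 0 0 0 80;0 0 35 0 0 0 80;0 0 35 0 0 0 80;0 0 35 0 0 0 80;0 0 0 0 0 0 80;0 0 0 0 0 0 80;0 0 0 0 0 0 80")

```text
time: 8.58
position: [0.4554, 0.1466, 0.2408]
tool_rot: [-0.433, -3.11, 0.001]
ft_force: [-0.9, -0.2, -0.1]
grip_width: 0.685
grip_force: 0.0
```

```bash
python3 - <<'E'
from h import *
st(); p=ctrl.get_image("top"); c=cloud(p).reshape(-1,3)
w=ctrl.get_image("wrist"); cw=cloud(w).reshape(-1,3); np.savez("w2",c=cw)
cv2.imwrite("pics/clamp.png",np.hstack([cv2.resize(p["frame"][160:270,150:250],(400,440),interpolation=2),cv2.resize(w["frame"][60:390,100:400],(400,440))])[...,::-1])
for nm,q in(("top",c),("wrist",cw)):
    d=q-O; x,y,z=d@AX*1e3,d@PL*1e3,q[:,2]*1e3
    a=(z>66)&(z<80)&(abs(x)<50)&(abs(y)<45); print(nm,"apple",cv2.minEnclosingCircle(np.c_[x,y][a].astype(np.float32)) if a.any() else 0, np.c_[x,y][a].mean(0), z[a].max() if a.any() else 0)
    b=(z>5)&(z<30)&(x>-125)&(x<80)&(abs(y)<55); print("base",cv2.minAreaRect(np.c_[x,y][b].astype(np.float32)))
    k=(x<-119)&(x>-175)&(abs(y)<75)&(z>55)&(z<110); print("knob",np.c_[x,y,z][k].mean(0))
for pp in(p,w):
    print([(np.round(r["centre"],3).tolist(),round(r["score"],2)) for r in ctrl.find_in("apple",pp)][:2])
    m=ctrl.silhouettes("apple",pp)
E
```

```text
t 8.58 pos [0.4554 0.1466 0.2408] ydir deg 74.14 z [-0.002 -0.001 -1.   ] F [-0.9 -0.2 -0.1] w 0.685 g 0.0 q [-0.61 -0.06  0.23  1.84  0.01  1.36  0.91]
top apple ((6.549971103668213, -3.9537625312805176), 32.71157455444336) [ 0.42237397 -1.28814827] 74.58857247360062
base ((3.0270156860351562, 5.353466033935547), (121.55781555175781, 98.4715347290039), 0.4965846538543701)
knob [nan nan nan]
wrist apple ((-4.89985990524292, 2.337498188018799), 32.011409759521484) [13.6220132   1.11418576] 73.64351526846197
base ((-20.107337951660156, 1.0809211730957031), (169.15243530273438, 83.51532745361328), 0.13223189115524292)
knob [-138.86815701  -32.25263051   91.00453372]
[([0.596, 0.148, 0.067], 0.59)]
[([0.58, 0.152, 0.061], 0.9)]<stdin>:9: RuntimeWarning: Mean of empty slice.
  ret = um.true_divide(
```

View pics/clamp.png

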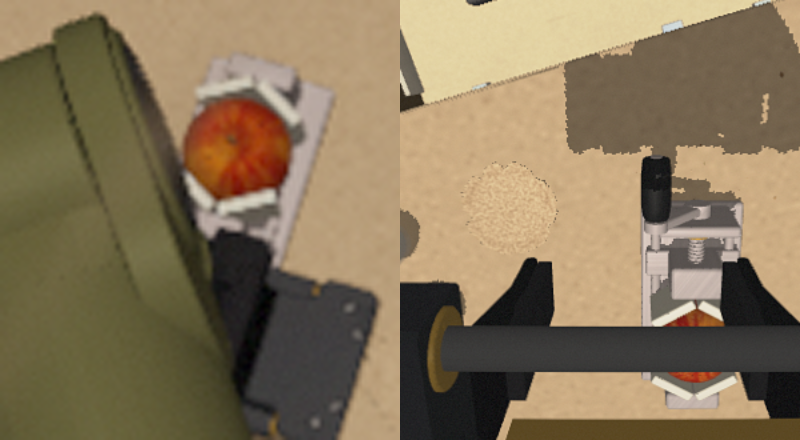

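The picture shows the apple sitting between both V jaws and touching both, with the knob at the upper right, let go. It is clamped. Next is the corer.

>>> move_arm(increments="11 -26 0 0 0 -6.3 80;11 -26 0 0 0 -6.3 80;11 -26 0 0 0 -6.3 80;11 -26 0 0 0 -6.3 80;11 -26 0 0 0 -6.3 80;11 -26 0 0 0 -6.3 80;11 -26 0 0 0 -6.3 80;11 -26 0 0 0 -6.3 80")

```text
time: 9.55
position: [0.5443, -0.0623, 0.2413]
tool_rot: [-1.723, -2.626, 0.001]
ft_force: [0.3, -0.2, -0.6]
grip_width: 0.688
grip_force: 0.0
```

>>> move_arm(increments="11 -26 0 0 0 -6.3 50;11 -26 0 0 0 -6.3 50;11 -26 0 0 0 -6.3 50;11 -26 0 0 0 -6.3 50;11 -26 0 0 0 -6.3 50;11 -26 0 0 0 -6.3 50;0 0 0 0 0 0 50;0 0 0 0 0 0 50")

```text
time: 10.22
position: [0.6096, -0.219, 0.2406]
tool_rot: [-2.479, -1.93, 0.004]
ft_force: [0.2, 0.1, 0.1]
grip_width: 0.805
grip_force: 0.0
```

```bash
python3 - <<'E'
from h import *
st(); w=ctrl.get_image("wrist"); c=cloud(w).reshape(-1,3)
cv2.imwrite("pics/w3.png",w["frame"][...,::-1])
print([(np.round(r["centre"],3).tolist(),round(r["score"],2)) for r in ctrl.find_in("corer",w)][:3])
s=c[(abs(c[:,0]-.613)<.06)&(abs(c[:,1]+.221)<.06)]
t=s[abs(s[:,2]-.068)<.006]; print("stand",cv2.minAreaRect(t[:,:2].astype(np.float32)*1e3))
for lo,hi in((.1,.12),(.12,.14),(.14,.15),(.15,.165)):
    k=s[(s[:,2]>lo)&(s[:,2]<hi)]; print(lo,len(k),*(np.round([k.min(0),k.max(0)],4) if len(k) else []))
E
```

```text
t 10.22 pos [ 0.6096 -0.219   0.2406] ydir deg -14.19 z [-0.002 -0.001 -1.   ] F [0.2 0.1 0.1] w 0.805 g 0.0 q [-0.18  0.35  0.63  1.45 -0.2   1.41  0.21]
[([0.62, -0.216, 0.157], 0.93), ([0.599, -0.307, 0.17], 0.86)]
stand ((616.3201904296875, -220.84814453125), (70.22637939453125, 70.37765502929688), 23.58751678466797)
0.1 178 [ 0.6041 -0.2233  0.1001] [ 0.6295 -0.2074  0.1199]
0.12 210 [ 0.6042 -0.2211  0.1201] [ 0.6294 -0.2072  0.1399]
0.14 159 [ 0.6031 -0.2275  0.14  ] [ 0.6295 -0.2074  0.15  ]
0.15 1020 [ 0.6037 -0.232   0.15  ] [ 0.629  -0.208   0.1603]
```

View pics/w3.png

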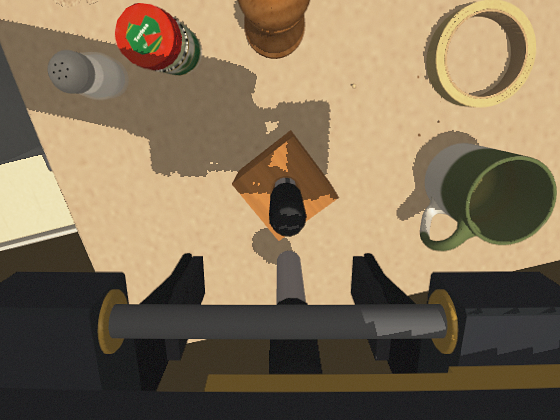

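The wrist view shows the small corer in the stand, handle top at (288,215), with the bigger one below at (290,290). The corer's axis is at (0.6165, -0.221).

>>> move_arm(increments="7 -2 -7 0 0 0 50;0 0 -25 0 0 0 50;0 0 -25 0 0 0 50;0 0 -25 0 0 0 50;0 0 -25 0 0 0 50;0 0 -20 0 0 0 50;0 0 -10 0 0 0 50;0 0 0 0 0 0 50", grip_force=35)

```text
time: 10.98
position: [0.6158, -0.2169, 0.1018]
tool_rot: [-2.471, -1.933, 0.004]
ft_force: [0.1, -0.4, 0.2]
grip_width: 0.806
grip_force: 0.0
```

>>> move_arm(increments="0 0 0 0 0 0 255;0 0 0 0 0 0 255;0 0 0 0 0 0 255;0 0 0 0 0 0 255;0 0 0 0 0 0 255;0 0 0 0 0 0 255;0 0 0 0 0 0 255;0 0 0 0 0 0 255")

```text
time: 11.65
position: [0.6172, -0.219, 0.1049]
tool_rot: [2.476, 1.933, 0.0]
ft_force: [0.4, 0.1, 0.4]
grip_width: 0.299
grip_force: 35.0
```

>>> move_arm(increments="0 0 15 0 0 0 255;0 0 20 0 0 0 255;0 0 25 0 0 0 255;0 0 25 0 0 0 255;0 0 25 0 0 0 255;0 0 25 0 0 0 255;0 0 25 0 0 0 255;0 0 20 0 0 0 255")

```text
time: 12.32
position: [0.6172, -0.2191, 0.2866]
tool_rot: [2.476, 1.933, 0.001]
ft_force: [0.4, 0.0, -0.3]
grip_width: 0.301
grip_force: 35.0
```

```bash
python3 - <<'E'
from h import *
st()
E
```

```text
t 12.32 pos [ 0.6172 -0.2191  0.2866] ydir deg -14.05 z [ 0.001 -0.    -1.   ] F [ 0.4  0.  -0.3] w 0.301 g 35.0 q [-0.17  0.35  0.64  1.36 -0.21  1.5   0.2 ]
```

>>> move_arm(increments="-1 15 0 0 0 0 255;-1 31 0 0 0 0 255;-1 31 0 0 0 0 255;-1 31 0 0 0 0 255;-1 31 0 0 0 0 255;-1 31 0 0 0 0 255;-1 31 0 0 0 0 255;-1 31 0 0 0 0 255")

```text
time: 12.98
position: [0.6086, 0.0145, 0.2846]
tool_rot: [-2.476, -1.933, 0.0]
ft_force: [1.2, -0.5, -1.5]
grip_width: 0.302
grip_force: 35.0
```

>>> move_arm(increments="-1 31 0 0 0 0 255;-1 31 0 0 0 0 255;-1 31 0 0 0 0 255;-1 31 0 0 0 0 255;-1 16 0 0 0 0 255;0 0 0 0 0 0 255;0 0 0 0 0 0 255;0 0 0 0 0 0 255")

```text
time: 13.65
position: [0.6043, 0.1515, 0.2846]
tool_rot: [2.477, 1.931, -0.002]
ft_force: [-0.2, -0.6, -0.8]
grip_width: 0.3
grip_force: 35.0
```

```bash
python3 - <<'E'
from h import *
s,M=st(); pos=np.array(s["position"])
im=[]
for cam in("scene","wrist"):
    p=ctrl.get_image(cam); c=cloud(p).reshape(-1,3); im.append(p["frame"])
    print(cam,[(np.round(r["centre"],3).tolist(),round(r["score"],2)) for r in ctrl.find_in("corer",p)][:2])
    d=c-[pos[0],pos[1],0]; q=c[(np.hypot(d[:,0],d[:,1])<.03)&(c[:,2]<.275)&(c[:,2]>.12)]
    from scipy.optimize import least_squares
    q=q[q[:,2]<.265]; print(len(q), q[:,2].min() if len(q) else 0)
    if len(q)>30:
        f=lambda v:np.hypot(q[:,0]-v[0]-v[2]*(q[:,2]-.19),q[:,1]-v[1]-v[3]*(q[:,2]-.19))-.010
        r=least_squares(f,[pos[0],pos[1],0,0],loss="soft_l1",f_scale=.001); print("axis at z.19",r.x[:2],"tilt deg",np.degrees(r.x[2:]),"cost rms",np.sqrt(np.mean(f(r.x)**2)))
        print("tip z pct",np.percentile(q[:,2],[0.5,2]))
    z=c[:,2]*1e3;dd=c-O;x,y=dd@AX*1e3,dd@PL*1e3
    a=(z>66)&(z<80)&(abs(x)<40)&(abs(y)<40); print("apple",np.round(cv2.minEnclosingCircle(np.c_[x,y][a].astype(np.float32))[0],1) if a.any() else 0, z[a].max() if a.any() else 0)
cv2.imwrite("pics/o.png",np.hstack([cv2.resize(im[0][40:240,150:350],(400,400)),cv2.resize(im[1],(400,400))])[...,::-1])
E
```

```text
t 13.65 pos [0.6043 0.1515 0.2846] ydir deg -14.13 z [-0.    -0.001 -1.   ] F [-0.2 -0.6 -0.8] w 0.300 g 35.0 q [-0.66  0.25  0.45  1.44 -0.11  1.47 -0.45]
scene [([0.583, -0.322, 0.147], 0.74), ([0.598, 0.141, 0.27], 0.73)]
209 0.18565471288496171
axis at z.19 [0.60300668 0.14796125] tilt deg [0.78499464 0.24799319] cost rms 0.001171638763539451
tip z pct [0.18722656 0.18908908]
apple [-0.1 -4.2] 73.95068293653317
wrist [([0.608, 0.156, 0.315], 0.58)]
1143 0.1887777946145267
axis at z.19 [0.60388581 0.14849637] tilt deg [0.15387121 0.10566676] cost rms 0.00030774655009408017
tip z pct [0.19003104 0.19165662]
apple [2.  1.7] 74.76536747179973
```

View pics/o.png

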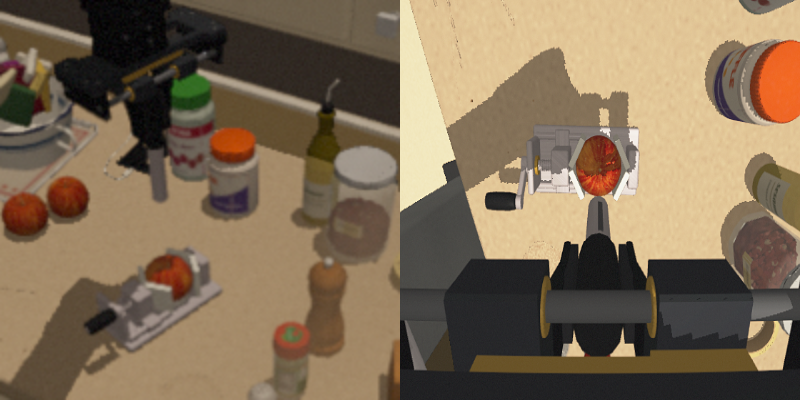

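The corer hangs vertical over the clamped apple, with its tip at about z=0.189. The row of jars is undisturbed. I'll lower partway and take a final alignment.

>>> move_arm(increments="0 0 -10 0 0 0 255;0 0 -20 0 0 0 255;0 0 -20 0 0 0 255;0 0 -10 0 0 0 255;0 0 0 0 0 0 255;0 0 0 0 0 0 255;0 0 0 0 0 0 255;0 0 0 0 0 0 255")

```text
time: 14.52
position: [0.605, 0.1531, 0.2262]
tool_rot: [2.476, 1.933, 0.004]
ft_force: [0.2, 0.0, -1.4]
grip_width: 0.295
grip_force: 35.0
```

```bash
cat > m.py <<'E'
from h import *
from scipy.optimize import least_squares
s,M=st(); pos=np.array(s["position"])
for cam in("wrist","scene","top"):
    p=ctrl.get_image(cam); c=cloud(p); m=ctrl.silhouettes("apple",p); c=c.reshape(-1,3); z=c[:,2]
    d=c-O; x,y=d@AX*1e3,d@PL*1e3
    b=(z>.005)&(z<.03)&(x>-125)&(x<80)&(abs(y)<55); print(cam,"base",cv2.minAreaRect(np.c_[x,y][b].astype(np.float32)))
    if cam=="wrist":
        zt=pos[2]-.095; q=c[(np.hypot(c[:,0]-pos[0],c[:,1]-pos[1])<.025)&(z<zt+.08)&(z>zt-.006)&(z>.085)]
        f=lambda v:np.hypot(q[:,0]-v[0]-v[2]*(q[:,2]-zt),q[:,1]-v[1]-v[3]*(q[:,2]-zt))-.010
        r=least_squares(f,[pos[0],pos[1],0,0],loss="soft_l1",f_scale=.001); print("tip",r.x[:2],"tilt",np.degrees(r.x[2:]),"tip z",np.percentile(q[:,2],[.3,1,2]),"holder frame",np.round([(np.r_[r.x[:2],0]-O)@AX*1e3,(np.r_[r.x[:2],0]-O)@PL*1e3],1))
    for r in m[:3]:
        a=c[r["region"].ravel()]; 
        if np.hypot(*(np.median(a,0)[:2]-O[:2]))>.05: continue
        a=a[(a[:,2]>.03)&(a[:,2]<.071)]
        for rad in (.0345,):
            g=lambda v:np.sqrt(((a[:,0]-v[0])**2+(a[:,1]-v[1])**2)/rad**2+((a[:,2]-v[2])/v[3])**2)-1
            k=least_squares(g,[O[0],O[1],.043,.027],loss="soft_l1",f_scale=.03).x; print("  apple",np.round(k,4),"holder",np.round([(np.r_[k[:2],0]-O)@AX*1e3,(np.r_[k[:2],0]-O)@PL*1e3],1),len(a),round(r["score"],2))
        break
E
python3 m.py
```

```text
t 14.52 pos [0.605  0.1531 0.2262] ydir deg -14.05 z [ 0.002  0.001 -1.   ] F [ 0.2  0.  -1.4] w 0.295 g 35.0 q [-0.65  0.27  0.45  1.53 -0.12  1.36 -0.44]
wrist base ((-18.88965606689453, 0.6223869323730469), (169.95848083496094, 84.50523376464844), 0.10351593047380447)
tip [0.60457506 0.15090847] tilt [0.04346946 0.00666595] tip z [0.13122774 0.13199633 0.1331275 ] holder frame [ 1.2 -0.3]
  apple [0.6054 0.1524 0.0446 0.0311] holder [1.6 1.4] 2875 0.61
scene base ((-21.280982971191406, -5.33575439453125), (169.08274841308594, 81.3657455444336), 0.3848792314529419)
  apple [0.6034 0.1496 0.0431 0.0307] holder [ 0.4 -1.9] 327 0.19
top base ((-20.623367309570312, -27.571195602416992), (169.5380859375, 45.77565002441406), 5.456618785858154)
  apple [0.6016 0.1441 0.0155 0.0588] holder [ 0.2 -7.6] 309 0.67
```

>>> move_arm(increments="0.3 1 -10 0 0 0 255;0 0 -12 0 0 0 255;0 0 -10 0 0 0 255;0 0 -6 0 0 0 255;0 0 -3 0 0 0 255;0 0 -1 0 0 0 255;0 0 0 0 0 0 255;0 0 0 0 0 0 255")

```text
time: 15.48
position: [0.6047, 0.1541, 0.1832]
tool_rot: [2.476, 1.933, 0.001]
ft_force: [-0.3, 0.1, -0.7]
grip_width: 0.301
grip_force: 35.0
```

```bash
python3 m.py; python3 - <<'E'
from h import *
p=ctrl.get_image("scene"); w=ctrl.get_image("wrist")
cv2.imwrite("pics/f.png",np.hstack([cv2.resize(p["frame"][100:260,170:330],(400,400),interpolation=2),cv2.resize(w["frame"][100:300,150:350],(400,400),interpolation=2)])[...,::-1])
E
```

```text
t 15.48 pos [0.6047 0.1541 0.1832] ydir deg -14.04 z [ 0.001  0.    -1.   ] F [-0.3  0.1 -0.7] w 0.301 g 35.0 q [-0.65  0.3   0.44  1.59 -0.13  1.28 -0.44]
wrist base ((-18.771163940429688, 0.8380050659179688), (170.01058959960938, 84.52305603027344), 0.4127330780029297)
tip [0.60415346 0.15181359] tilt [0.18427967 0.00632941] tip z [0.08776099 0.0888852  0.09015669] holder frame [0.5 0.5]
  apple [0.6053 0.1521 0.0447 0.032 ] holder [1.6 1.1] 3375 0.79
scene base ((-21.721778869628906, -5.458526611328125), (168.1485137939453, 81.78728485107422), 0.9348703026771545)
  apple [0.6036 0.1495 0.0428 0.0312] holder [ 0.7 -1.9] 300 0.77
top base ((-19.991870880126953, -22.061176300048828), (53.65631103515625, 169.9673309326172), 85.8311996459961)
  apple [0.6027 0.146  0.0181 0.0581] holder [ 0.7 -5.6] 208 0.62
```

View pics/f.png

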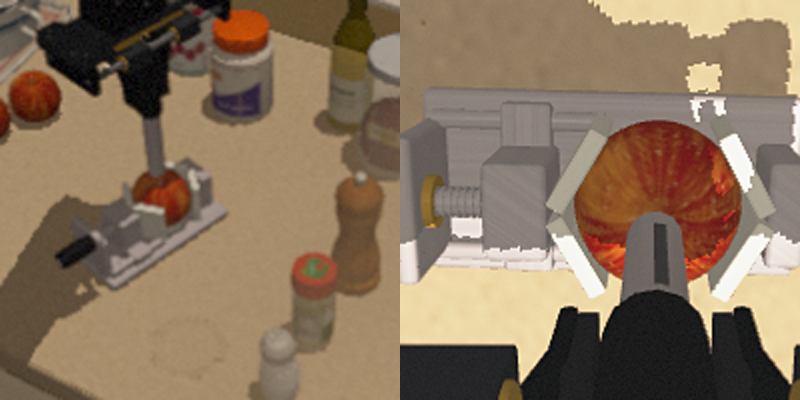

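The corer stands vertical and centred over the apple to about 1 mm. The gap to the stem is about 13 to 15 mm, and the jars stand untouched. Handing in.

```bash
python3 -c "
from bench import ctrl
print(ctrl.close_job())"
```

```text
the job is handed in; nothing more can be done
None
```

The apple is clamped and the crank released; the corer is held vertically, centred over the apple to about 1 mm, its cutting end about 13 to 15 mm above the stem by my measurements, and the job is handed in.

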